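Hang the loaded spice carrier level on its hook

TASK

Move the three-tin spice carrier from the shelf to the hook of the hanging stand. The tins are unequally full, so lift the carrier gently by its bar handle at trial points until you know where it balances, bring it up level, and lay that point of the bar down softly in the hook so that the carrier hangs level, still and clear of the shelf when you let go. Do not tip the carrier or bang it down, and leave the other things on the shelf alone.

Things in the scene. Friction and masses are not known exactly. Their poses are not given: they have to be found in the camera images.
- handle_mid (a point): Carrier's round wooden bar handle, 16 mm thick, 294 mm long, between two flat steel end uprights 24 mm wide. Point: on the bar's axis, half-way along, 150 mm above the carrier's underside. y runs along the bar, x across it, z up. 53 mm of free height between the bar's underside and the tin lids, open to both long sides. The bar can be gripped anywhere between the uprights.
- carrier: Open stainless tray 100 mm wide (x), 300 mm long (y), walls 45 mm high, standing on the shelf; origin at the centre of its underside, axes as the handle's. Loaded it weighs 0.6 to 0.95 kg, and balances at a point 15 to 50 mm from the bar's middle, to either side. Its centre of mass is about 100 mm below the bar's axis.
- tins (a point): Centre of the top of the middle tin, 89 mm above the carrier's underside. Three look-alike lidded steel tins, 89 mm across, stand loose but close-fitting in the tray's three wells, 98.5 mm apart along y. One end tin is nearly full, the other end tin nearly empty, the middle one between; which end is heavy changes and cannot be seen.
- hook_seat (a point): Hook of the stand: centre of the top of its level seat, 225 mm above the shelf. Flat bar 8 mm wide (y), 5 mm thick. The seat runs 19 mm each way in x; at -x (robot's side) a lip rises 15 mm over it, at +x a step of 27 mm up to the arm. The bar lies across the seat along y, its axis 8 mm above it; pass it over the lip from the -x side, hook between bar and tins, and lower.
- stand: Hanging stand screwed to the shelf: base plate 160 x 130 x 10 mm, 16 mm square post 252 mm tall, 100 mm beyond the seat (+x), and a J-shaped flat-bar arm. Origin on the shelf right under the hook seat; x points from lip to post, z up. The hook is light: it must not be loaded with more than 40 N, which even a quick set-down reaches.
- mortar: Bystander: cast aluminium mortar, 108 mm across, 92 mm high, pestle standing in it to 170 mm. Origin at the centre of its underside.
- tub_a: Bystander: clear plastic tub with snap lid, 78 x 98 x 62 mm high. Origin at the centre of its underside.
- spoon: Bystander: wooden masala spoon lying flat, 225 mm long along its y, 10 mm high, bowl 44 mm across at its +y end. Origin under its shaft, 75 mm from the bowl's centre.
- sieve: Bystander: small steel sieve 90 mm across, 36 mm high; its handle points along its +y and ends 154 mm from the centre. Origin at the centre of its underside.
There are look-alikes about, which are no part of the job. Leave any yellow look-alike of the stand alone.

How it is judged:
By the outcome, as a careful person would: the job done as asked, in the order asked, and still so for the second after the job is handed in, with the robot touching nothing.
It also fails if it takes over 64 s, if anything falls off the work surface, if the arm or the gripper's body presses on something with over 40 N, if the wrist force passes 120 N, or if a joint passes its speed limit or range.

ROBOT

A 7-joint arm with a two-finger parallel gripper is mounted at the origin on the work surface. World frame = base frame: x ahead of the robot, y to its left, z up, the work surface at z = 0. Lengths are in m, angles in rad, forces in N, time in s.
With the tool pointing down it reaches from about 0.425 to 0.875 m from the base axis. Payload 4.7 kg.
Tool frame: the origin (TCP) lies at the centre of the arm's flange, where the gripper is bolted on; the fingertips stand 182 mm ahead of it and the grasp point (between the pads) lies ahead of it (ctrl.hold_point_z is the z of the grasp point in the tool frame, in m); z points along the fingers, y is the direction in which the jaws open and shut (so a half turn about z gives the same grasp; the last joint's range is limited). The gripper opens to 87 mm and grips with 3 to 60 N. Pads are 19 mm wide; open, the fingers measure 117 mm over their backs; the gripper's body (75 mm by 190 mm) begins 51 mm behind the grasp point.
Start: joints at [-1.142, 0.321, -0.07, 1.45, 0.023, 1.371, -0.057], TCP at [0.262, 0.595, 0.405] pointing down, gripper open.
Joint ranges: [-2.86, 2.86], [-0.3, 2.09], [-1.38, 1.24], [0.06, 2.45], [-1.56, 4.7], [0.09, 2.05], [-2.69, 2.69]. Speed limits (rad/s): [2.57, 2.57, 3.14, 3.14, 3.14, 3.14, 3.14].

INTERFACE

Orientations are given as a rotation vector (axis times angle).
In Python, from bench import get_state, imaging, workorder, ctrl gives the robot as it stands.
- The arm moves only by the tool step_arm, never from a script. Its argument "increments" is a list of rows, each an object of numbers: "claw": the opening, from 0 (shut) to 1 (fully open); "tx", "ty", "tz": the shift along the tool's x, y, z in m; "spin": the turn about the tool's z in degrees. A call has 1 to 8 rows; each row is the pose to reach, as a shift and turn from the pose commanded when the call began, along the tool's axes at that moment; what a row does not reach only later rows make up. A row lasts 1/12 s, in which the tool goes at most 41.7 mm and 7.16 degrees, less where a joint would pass 70% of its speed; a pose out of reach is approached as far as the arm can. A call with a gripper value outside its range is refused whole. The fingers move at their own pace and stop on an object; "force" is the grip in N (left out, the last holds). Time passes only in rows, so rows that repeat a pose let the fingers close. It gives the time, the measured TCP pose, the force and the opening at its end, in the units of the state.
- get_state(): the state, without advancing time (a new reading comes with each control period).
- imaging.get_image(name): name is "side" or "top" or "wrist"; returns the picture (480x640x3 uint8, blue, green, red); there is no depth.
- imaging.camera_params(name): a dict with "intrinsics" (3x3 intrinsics, pixels), "camera_from_world" (4x4, takes a point from world to camera coordinates). Camera axes: x right, y down, z forward; pixel columns grow to the right and rows downward; lengths in m; the calibration is good to about 2 mm. A picture is of the moment at which its call begins: read the wrist's pose just before it. camera_params takes no time and is no camera call; for the wrist camera it gives the pose at the moment of the call.
- workorder.close_job(): hands the job in, once; it reports no verdict.
The state is a dict: "time": time; "joint_positions": joint angles; "qd": joint speeds; "joint_torque": joint torques, N m; "position": TCP position; "tool_rot": TCP orientation; "ft_force": force on the tool from outside, world axes, zero at the start; "torque": the same for the moment, N m; "grip_width": opening from 0.0 (shut) to 1.0 (fully open).
Only numpy, scipy, OpenCV 4.12 (cv2) and the standard library are available. Lean on these libraries where they do the work, as an engineer would, in place of code of your own. Each camera call takes 0.05 s, during which the arm holds its last target. There are 200 camera calls.

## Working session

There is one attempt and no reset: what is moved stays moved. The work goes in short steps, Python scripts to look and compute and a tool call to move; the robot and the scene stay as the last step left them, time stands still between calls to the robot, and variables do not carry over. Pictures are saved under pics/ and viewed, on a budget of 10 in all, crops included, one or two more only if the job needs it, and the job is handed in when it is done.

Besides the shell and the picture viewer there is one more tool, called after "Emit:" as name(argument=value, ...), one argument or row to a line, values as JSON. step_arm: Moves the arm, as the interface text tells. Its arguments: {"type":"object","properties":{"increments":{"type":"array"},"force":{"type":"number"}},"required":["increments"]}

```bash
ls; mkdir -p pics; python3 - <<'E'
from bench import get_state, imaging, workorder, ctrl
import cv2, numpy as np
print(get_state()); print(ctrl.hold_point_z)
for n in ("top","side"):
    im=imaging.get_image(n); cv2.imwrite(f"pics/{n}0.png",im)
    p=imaging.camera_params(n); print(n,np.round(p["intrinsics"],1).tolist(),np.round(p["camera_from_world"],3).tolist())
E
```

```text
pics
{'time': 0.0, 'joint_positions': array([-1.14186277,  0.32180935, -0.07011346,  1.45164273,  0.0226051 ,
        1.37078448, -0.05689318]), 'qd': array([-0.00048067, -0.00100118, -0.00106806, -0.00042719,  0.00013076,
        0.00074023,  0.00080088]), 'joint_torque': array([-6.08243022e-05, -4.91285276e+01, -4.03896226e-01, -3.12534428e+01,
       -6.40179100e-02,  4.40077053e-02,  1.73795243e-04]), 'position': array([0.26191009, 0.59468212, 0.40368647]), 'tool_rot': array([-6.46796633e-01, -3.07399066e+00,  2.87945705e-03]), 'ft_force': array([ 0.6123912 , -0.15678907,  0.40743815]), 'torque': array([ 0.00352193, -0.05651252, -0.00019841]), 'grip_width': 0.9969891788771206}
0.1635
top [[543.9, 0.0, 314.4], [0.0, 543.9, 229.3], [0.0, 0.0, 1.0]] [[-0.015, -1.0, 0.008, -0.013], [-0.99, 0.014, -0.141, 0.485], [0.141, -0.01, -0.99, 1.442], [0.0, 0.0, 0.0, 1.0]]
side [[449.0, 0.0, 323.2], [0.0, 449.0, 247.0], [0.0, 0.0, 1.0]] [[1.0, -0.027, 0.011, -0.46], [-0.009, -0.639, -0.769, 0.126], [0.028, 0.769, -0.639, 0.937], [0.0, 0.0, 0.0, 1.0]]
```

View pics/top0.png

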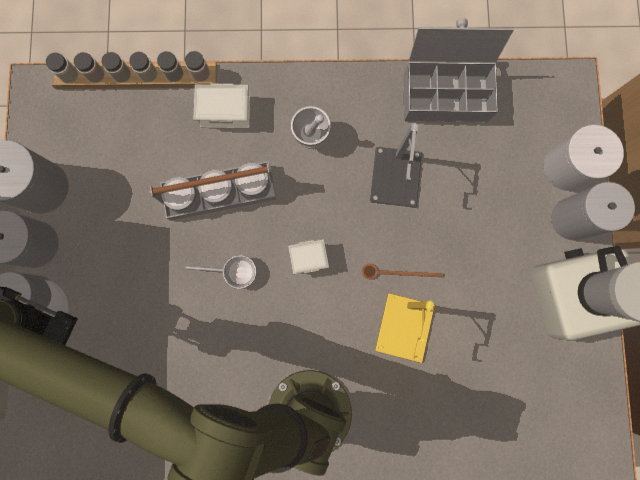

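View pics/side0.png

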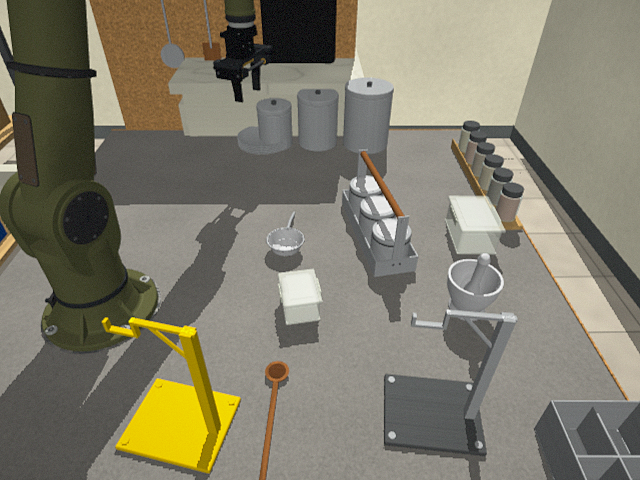

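The top view shows the carrier with its brown bar running from (153,190) to (268,171). The candidates for the stand are the grey one (base 398,177) and the yellow look-alike (405,328). For the carrier, the only similar thing is the spice-jar rack (130,70), which has no bar. The description points to the grey stand and the barred tray, so I'll check both in one crop.

```bash
cat > h.py <<'E'
import numpy as np, cv2
from bench import get_state, imaging, ctrl
from scipy.spatial.transform import Rotation as R
def ray(p,uv):
    T=p["camera_from_world"]; K=p["intrinsics"]
    d=T[:3,:3].T@np.linalg.solve(K,[uv[0],uv[1],1.]); return -T[:3,:3].T@T[:3,3],d/np.linalg.norm(d)
def onz(p,uv,z):
    o,d=ray(p,uv); return o+d*(z-o[2])/d[2]
def tri(p,a,q,b):
    o1,d1=ray(p,a);o2,d2=ray(q,b)
    s=np.linalg.lstsq(np.c_[d1,-d2],o2-o1,rcond=None)[0]
    x,y=o1+s[0]*d1,o2+s[1]*d2; return (x+y)/2,np.linalg.norm(x-y)
def proj(p,X):
    c=p["camera_from_world"]@np.r_[X,1]; u=p["intrinsics"]@c[:3]; return u[:2]/u[2]
def barmask(im,roi):
    h=cv2.cvtColor(im,cv2.COLOR_BGR2HSV); m=((h[...,0]<14)&(h[...,1]>110)).astype(np.uint8)
    k=np.zeros_like(m); x0,y0,x1,y1=roi; k[y0:y1,x0:x1]=m[y0:y1,x0:x1]
    return k
def ends(m):
    ys,xs=np.nonzero(m); P=np.c_[xs,ys].astype(float); c=P.mean(0)
    v=np.linalg.svd(P-c,full_matrices=False)[2][0]; s=(P-c)@v
    return c+v*s.min(), c+v*s.max(), len(P)
E
python3 - <<'E'
from h import *
t=cv2.imread("pics/top0.png"); s=cv2.imread("pics/side0.png")
pt,ps=imaging.camera_params("top"),imaging.camera_params("side")
a,b,n=ends(barmask(t,(140,160,285,205))); c,d,m=ends(barmask(s,(340,145,420,250)))
print(a,b,n,c,d,m)
if c[1]>d[1]: c,d=d,c
for u,v in((a,c),(b,d)): print(onz(pt,u,.15),tri(pt,u,ps,v))
z=lambda im,x,y,w,h,W,H:cv2.resize(im[y:y+h,x:x+w],(W,H),interpolation=cv2.INTER_CUBIC)
A=np.hstack([z(t,370,110,60,100,360,600),z(s,400,300,130,90,433,300).repeat(2,0)[:600] if 0 else np.vstack([z(s,400,300,120,83,433,300),z(s,335,140,120,140,433,300)])])
cv2.imwrite("pics/c1.png",A)
E
```

```text
[266.314414   168.58469303] [152.05067416 191.25540524] 572 [361.9651     151.42062423] [400.89290859 216.26494427] 224
[0.62596347 0.10101126 0.15      ] (array([0.55509942, 0.08687832, 0.3189424 ]), np.float64(0.05229336319051331))
[0.57105305 0.38875427 0.15      ] (array([ 0.67051055,  0.46229885, -0.10947403]), np.float64(0.08400054699113063))
```

View pics/c1.png

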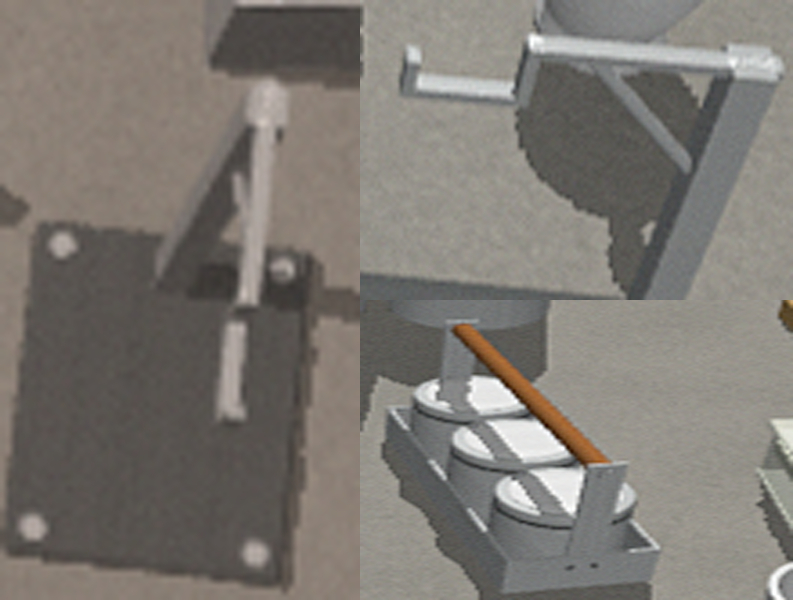

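```bash
python3 - <<'E'
from h import *
pt,ps=imaging.camera_params("top"),imaging.camera_params("side")
print("bar",tri(pt,(266.3,168.6),ps,(400.9,216.3)),tri(pt,(152.05,191.26),ps,(362,151.4)))
T=lambda x,y:(370+x/6,110+y/6); S=lambda x,y:(400+(x-360)/3.608,300+y/3.614)
print("lip",onz(pt,T(231,412),.24),"tri",tri(pt,T(231,412),ps,S(411,50)))
print("step",onz(pt,T(246,300),.252),"tri",tri(pt,T(246,300),ps,S(533,42)))
print("post",onz(pt,T(268,103),.252),"tri",tri(pt,T(268,103),ps,S(757,55)))
for b in((62,244),(283,268),(33,527),(254,553)): print("bolt",onz(pt,T(*b),.012))
st=get_state(); r=R.from_rotvec(st["tool_rot"]).as_matrix(); print(np.round(r,3))
E
```

```text
bar (array([0.62339408, 0.10059028, 0.15625076]), np.float64(0.0017607062578462707)) (array([0.56928091, 0.38735629, 0.15466106]), np.float64(0.0014474438520283653))
lip [ 0.57376704 -0.24235979  0.24      ] tri (array([ 0.57450686, -0.24245378,  0.23989704]), np.float64(0.0013951947021191371))
step [ 0.61585552 -0.24776767  0.252     ] tri (array([ 0.61740474, -0.24832327,  0.25001469]), np.float64(0.0019586818108467386))
post [ 0.69600901 -0.25970591  0.252     ] tri (array([ 0.69651685, -0.25962087,  0.25402209]), np.float64(0.0023091771384737975))
bolt [ 0.70944937 -0.2090555   0.012     ]
bolt [ 0.69652756 -0.31246079  0.012     ]
bolt [ 0.57436453 -0.19127253  0.012     ]
bolt [ 0.56073573 -0.29335065  0.012     ]
[[-0.915  0.403 -0.001]
 [ 0.403  0.915 -0.002]
 [-0.    -0.002 -1.   ]]
```

Emit:
step_arm(
  increments=[
    {"tx":-0.027,"ty":-0.011},
    {"tx":-0.06,"ty":-0.025},
    {"tx":-0.095,"ty":-0.039},
    {"tx":-0.13,"ty":-0.054},
    {"tx":-0.165,"ty":-0.068},
    {"tx":-0.2,"ty":-0.083},
    {"tx":-0.235,"ty":-0.097},
    {"tx":-0.27,"ty":-0.112},
  ],
)

```text
invalid input at $.increments[0]: expected keys claw, tx, ty, tz, spin
```

Emit:
step_arm(
  increments=[
    {"tx":-0.03,"ty":-0.012,"spin":7},
    {"tx":-0.06,"ty":-0.025,"spin":14},
    {"tx":-0.09,"ty":-0.037,"spin":21},
    {"tx":-0.12,"ty":-0.05,"spin":28},
    {"tx":-0.145,"ty":-0.06,"spin":35},
    {"tx":-0.165,"ty":-0.068,"spin":42},
    {"tx":-0.1775,"ty":-0.073,"spin":49},
    {"tx":-0.1775,"ty":-0.073,"spin":55.4},
  ],
)

```text
invalid input at $.increments[0]: expected keys claw, tx, ty, tz, spin
```

```bash
python3 - <<'E'
from h import *
import time
s=get_state(); print({k:np.round(s[k],4) for k in("time","position","tool_rot","joint_positions","ft_force","torque")})
p=imaging.camera_params("wrist"); im=imaging.get_image("wrist"); cv2.imwrite("pics/w1.png",im)
r=R.from_rotvec(s["tool_rot"]).as_matrix(); print(np.round(r,3))
T=p["camera_from_world"]; print("cam pos in tool",r.T@(-T[:3,:3].T@T[:3,3]-s["position"]))
for y in(-.147,0,.147): print(proj(p,np.array([.597-.187*y,.2445+.982*y,.15])))
E
```

```text
{'time': np.float64(0.1), 'position': array([0.2619, 0.5947, 0.4037]), 'tool_rot': array([-6.468e-01, -3.074e+00,  2.800e-03]), 'joint_positions': array([-1.1419,  0.3218, -0.0701,  1.4516,  0.0226,  1.3708, -0.0569]), 'ft_force': array([ 0.6558, -0.2873,  0.1165]), 'torque': array([ 0.0221,  0.0419, -0.0175])}
[[-0.915  0.403 -0.001]
 [ 0.403  0.915 -0.002]
 [-0.    -0.002 -1.   ]]
cam pos in tool [0.0732312  0.00033947 0.02026556]
[ 18.7184832  750.96932925]
[125.12033937 699.24628342]
[245.40029226 640.77695084]
```

View pics/w1.png

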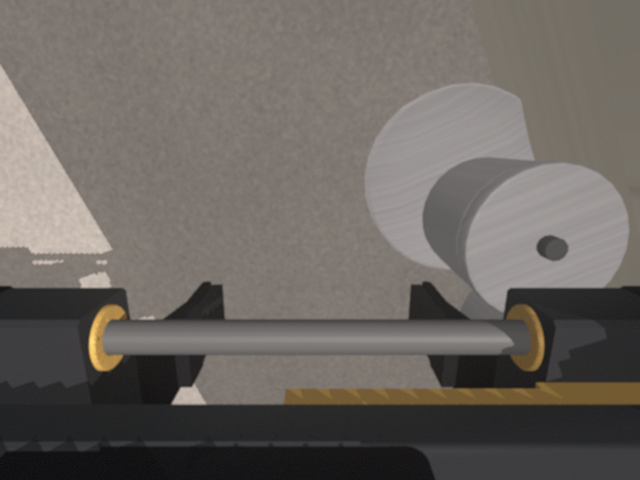

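Emit:
step_arm(
  increments=[
    {"tx":-0.027,"ty":-0.011,"tz":0,"spin":0,"claw":1},
    {"tx":-0.06,"ty":-0.025,"tz":0,"spin":0,"claw":1},
    {"tx":-0.095,"ty":-0.039,"tz":0,"spin":0,"claw":1},
    {"tx":-0.13,"ty":-0.054,"tz":0,"spin":0,"claw":1},
    {"tx":-0.165,"ty":-0.068,"tz":0,"spin":0,"claw":1},
    {"tx":-0.2,"ty":-0.083,"tz":0,"spin":0,"claw":1},
    {"tx":-0.235,"ty":-0.097,"tz":0,"spin":0,"claw":1},
    {"tx":-0.27,"ty":-0.112,"tz":0,"spin":0,"claw":1},
  ],
)

```text
time: 0.82
position: [0.4649, 0.382, 0.4046]
tool_rot: [-0.647, -3.074, 0.0]
ft_force: [0.5, -0.1, -0.2]
grip_width: 1.004
```

Emit:
step_arm(
  increments=[
    {"tx":-0.03,"ty":-0.012,"spin":7,"tz":0,"claw":1},
    {"tx":-0.06,"ty":-0.025,"spin":14,"tz":0,"claw":1},
    {"tx":-0.09,"ty":-0.037,"spin":21,"tz":0,"claw":1},
    {"tx":-0.12,"ty":-0.05,"spin":28,"tz":0,"claw":1},
    {"tx":-0.145,"ty":-0.06,"spin":35,"tz":0,"claw":1},
    {"tx":-0.165,"ty":-0.068,"spin":42,"tz":0,"claw":1},
    {"tx":-0.1775,"ty":-0.073,"spin":49,"tz":0,"claw":1},
    {"tx":-0.1775,"ty":-0.073,"spin":55.4,"tz":0,"claw":1},
  ],
)

```text
time: 1.48
position: [0.5992, 0.241, 0.4043]
tool_rot: [2.015, 2.407, -0.002]
ft_force: [0.2, -0.9, 0.1]
grip_width: 1.001
```

```bash
cat > st.py <<'E'
from h import *
def show():
    s=get_state(); r=R.from_rotvec(s["tool_rot"]).as_matrix(); g=s["position"]+r[:,2]*ctrl.hold_point_z
    print("t",round(float(s["time"]),2),"tcp",np.round(s["position"],4),"grasp",np.round(g,4),"yang",round(np.degrees(np.arctan2(r[1,1],r[0,1])),2),"zax",np.round(r[:,2],4),"F",np.round(s["ft_force"],2),"M",np.round(s["torque"],3),"w",round(float(s["grip_width"]),3))
    return s,r,g
E
python3 - <<'E'
from st import *
s,r,g=show(); print(np.round(s["joint_positions"],3))
p=imaging.camera_params("wrist"); im=imaging.get_image("wrist"); cv2.imwrite("pics/w2.png",im)
for y in(-.147,0,.147): print(proj(p,np.array([.597-.187*y,.2445+.982*y,.15])))
m=barmask(im,(0,0,640,480)); print(ends(m))
E
```

```text
t 1.48 tcp [0.5992 0.241  0.4043] grasp [0.5994 0.2405 0.2408] yang 10.14 zax [ 9.0e-04 -2.8e-03 -1.0e+00] F [ 0.17 -0.92  0.12] M [-0.075  0.069 -0.021] w 1.001
[-0.673  0.316  0.316  1.475 -0.096  1.366 -0.176]
[316.43721241 438.81229942]
[314.00059705 252.47046464]
[310.62654374  -5.56258209]
(array([ 3.11274821e+02, -1.75422548e-01]), array([316.39272426, 387.11374242]), 8182)
```

View pics/w2.png

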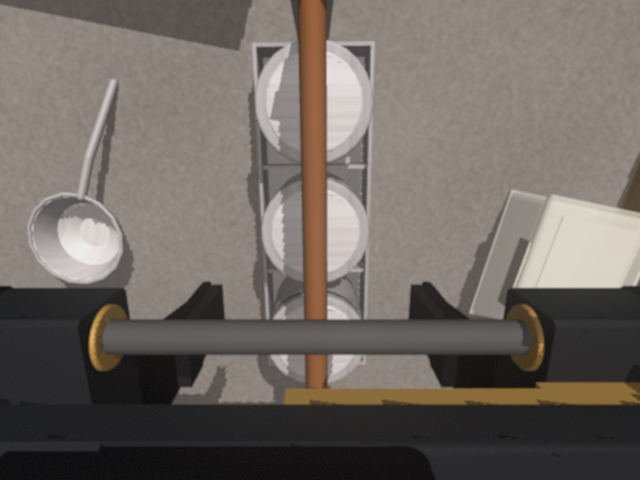

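The wrist view shows the bar running from (311,0) to (316,387), within 1 px of my prediction. I'll descend at mid-bar and grip.

Emit:
step_arm(
  increments=[
    {"tx":0.002,"ty":-0.001,"tz":0.015,"spin":-0.6,"claw":1},
    {"tx":0.004,"ty":-0.0017,"tz":0.035,"spin":-0.6,"claw":1},
    {"tx":0.004,"ty":-0.0017,"tz":0.055,"spin":-0.6,"claw":1},
    {"tx":0.004,"ty":-0.0017,"tz":0.072,"spin":-0.6,"claw":1},
    {"tx":0.004,"ty":-0.0017,"tz":0.084,"spin":-0.6,"claw":1},
    {"tx":0.004,"ty":-0.0017,"tz":0.09,"spin":-0.6,"claw":1},
    {"tx":0.004,"ty":-0.0017,"tz":0.0905,"spin":-0.6,"claw":1},
    {"tx":0.004,"ty":-0.0017,"tz":0.0905,"spin":-0.6,"claw":0.5},
  ],
  force=30,
)

```text
time: 2.2
position: [0.5947, 0.249, 0.3146]
tool_rot: [1.988, 2.432, 0.001]
ft_force: [0.2, -0.3, -0.1]
grip_width: 0.974
```

```bash
python3 -c "
from st import *
show()"
```

```text
t 2.2 tcp [0.5947 0.249  0.3146] grasp [0.5947 0.2491 0.1511] yang 11.48 zax [ 3.e-04  2.e-04 -1.e+00] F [ 0.22 -0.3  -0.1 ] M [-0.106  0.036  0.021] w 0.974
```

Emit:
step_arm(
  increments=[
    {"tx":0,"ty":0,"tz":0,"spin":0,"claw":0.3},
    {"tx":0,"ty":0,"tz":0,"spin":0,"claw":0.2},
    {"tx":0,"ty":0,"tz":0,"spin":0,"claw":0.1},
    {"tx":0,"ty":0,"tz":0,"spin":0,"claw":0.1},
    {"tx":0,"ty":0,"tz":0,"spin":0,"claw":0.1},
    {"tx":0,"ty":0,"tz":0,"spin":0,"claw":0.1},
    {"tx":0,"ty":0,"tz":0,"spin":0,"claw":0.1},
  ],
)

```text
time: 2.78
position: [0.5946, 0.2489, 0.3144]
tool_rot: [1.989, 2.432, 0.0]
ft_force: [-0.3, -0.6, -0.8]
grip_width: 0.48
```

```bash
python3 -c "
from st import *
show()"
```

```text
t 2.78 tcp [0.5946 0.2489 0.3144] grasp [0.5946 0.2489 0.1509] yang 11.44 zax [ 2.e-04  1.e-04 -1.e+00] F [-0.3  -0.56 -0.81] M [-0.075  0.034  0.02 ] w 0.48
```

Emit:
step_arm(
  increments=[
    {"tx":0,"ty":0.0015,"tz":0,"spin":0.6,"claw":0.05},
    {"tx":0,"ty":0.0015,"tz":0,"spin":0.6,"claw":0.05},
    {"tx":0,"ty":0.0015,"tz":0,"spin":0.6,"claw":0.05},
    {"tx":0,"ty":0.0015,"tz":0,"spin":0.6,"claw":0.05},
    {"tx":0,"ty":0.0015,"tz":0,"spin":0.6,"claw":0.05},
    {"tx":0,"ty":0.0015,"tz":0,"spin":0.6,"claw":0.05},
    {"tx":0,"ty":0.0015,"tz":0,"spin":0.6,"claw":0.05},
    {"tx":0,"ty":0.0015,"tz":0,"spin":0.6,"claw":0.05},
  ],
)

```text
time: 3.45
position: [0.5962, 0.2491, 0.3143]
tool_rot: [2.002, 2.421, 0.001]
ft_force: [2.3, 1.4, -1.4]
grip_width: 0.173
```

```bash
python3 -c "
from st import *
show()"
```

```text
t 3.45 tcp [0.5962 0.2491 0.3143] grasp [0.5963 0.2492 0.1508] yang 10.83 zax [ 7.e-04  2.e-04 -1.e+00] F [ 2.28  1.42 -1.38] M [ 0.067 -0.424 -0.055] w 0.173
```

Emit:
step_arm(
  increments=[
    {"tx":0,"ty":0,"tz":-0.001,"spin":0,"claw":0.05},
    {"tx":0,"ty":0,"tz":-0.002,"spin":0,"claw":0.05},
    {"tx":0,"ty":0,"tz":-0.003,"spin":0,"claw":0.05},
    {"tx":0,"ty":0,"tz":-0.004,"spin":0,"claw":0.05},
    {"tx":0,"ty":0,"tz":-0.005,"spin":0,"claw":0.05},
    {"tx":0,"ty":0,"tz":-0.005,"spin":0,"claw":0.05},
    {"tx":0,"ty":0,"tz":-0.005,"spin":0,"claw":0.05},
    {"tx":0,"ty":0,"tz":-0.005,"spin":0,"claw":0.05},
  ],
)

```text
time: 4.12
position: [0.5959, 0.249, 0.319]
tool_rot: [-2.002, -2.421, 0.001]
ft_force: [0.3, 0.3, -7.1]
grip_width: 0.177
```

```bash
python3 - <<'E'
from st import *
s,r,g=show(); b=np.array([-.187,.982,0]); x=np.array([.982,.187,0])
print("M about carrier x",s["torque"]@x,"off along bar = M/Fz")
im=imaging.get_image("wrist"); cv2.imwrite("pics/w3.png",im); s,_,_=show(); print(s["torque"]@x)
E
```

```text
t 4.12 tcp [0.5959 0.249  0.319 ] grasp [0.5958 0.249  0.1555] yang 10.83 zax [-5.e-04 -4.e-04 -1.e+00] F [ 0.3   0.34 -7.11] M [-0.231  0.013 -0.056] w 0.177
M about carrier x -0.22393920974492185 off along bar = M/Fz
t 4.17 tcp [0.5959 0.249  0.319 ] grasp [0.5959 0.249  0.1555] yang 10.83 zax [-4.e-04 -3.e-04 -1.e+00] F [ 0.2  -0.36 -7.85] M [-0.234  0.014 -0.039] w 0.175
-0.22764245974432887
```

Weight reads about 7.5 N, and the moment says the heavy end is +y by about 2–3 cm. I'll set it down, shift 25 mm that way and repeat.

Emit:
step_arm(
  increments=[
    {"tx":0,"ty":0,"tz":0.0015,"spin":0,"claw":0.05},
    {"tx":0,"ty":0,"tz":0.003,"spin":0,"claw":0.05},
    {"tx":0,"ty":0,"tz":0.004,"spin":0,"claw":0.05},
    {"tx":0,"ty":0,"tz":0.0045,"spin":0,"claw":0.05},
    {"tx":0,"ty":0,"tz":0.005,"spin":0,"claw":0.05},
    {"tx":0,"ty":0,"tz":0.005,"spin":0,"claw":0.35},
    {"tx":0,"ty":0,"tz":0.005,"spin":0,"claw":0.35},
    {"tx":0,"ty":0,"tz":0.005,"spin":0,"claw":0.35},
  ],
)

```text
time: 4.83
position: [0.5964, 0.2499, 0.3157]
tool_rot: [2.001, 2.421, 0.005]
ft_force: [0.7, 0.1, -0.0]
grip_width: 0.305
```

Emit:
step_arm(
  increments=[
    {"tx":0.005,"ty":0,"tz":0,"spin":0,"claw":0.35},
    {"tx":0.015,"ty":0,"tz":0,"spin":0,"claw":0.35},
    {"tx":0.025,"ty":0,"tz":0,"spin":0,"claw":0.35},
    {"tx":0.025,"ty":0,"tz":0,"spin":0,"claw":0.35},
    {"tx":0.025,"ty":0,"tz":0,"spin":0,"claw":0.35},
  ],
)

```text
time: 5.25
position: [0.5907, 0.2756, 0.3142]
tool_rot: [-1.998, -2.424, -0.0]
ft_force: [-0.5, -1.2, 0.3]
grip_width: 0.351
```

```bash
python3 -c "
from st import *
s,_,_=show(); print(s['torque']@[.982,.187,0])"
```

```text
t 5.25 tcp [0.5907 0.2756 0.3142] grasp [0.5907 0.2757 0.1507] yang 11.0 zax [-2.e-04  5.e-04 -1.e+00] F [-0.48 -1.15  0.35] M [-0.149  0.063  0.05 ] w 0.351
-0.134700246307226
```

Emit:
step_arm(
  increments=[
    {"tx":0,"ty":0,"tz":0,"spin":0,"claw":0.05},
    {"tx":0,"ty":0,"tz":0,"spin":0,"claw":0.05},
    {"tx":0,"ty":0,"tz":0,"spin":0,"claw":0.05},
    {"tx":0,"ty":0,"tz":0,"spin":0,"claw":0.05},
    {"tx":0,"ty":0,"tz":0,"spin":0,"claw":0.05},
    {"tx":0,"ty":0,"tz":0,"spin":0,"claw":0.05},
  ],
)

```text
time: 5.75
position: [0.5916, 0.2732, 0.3143]
tool_rot: [2.002, 2.42, 0.0]
ft_force: [2.1, -1.4, -1.4]
grip_width: 0.171
```

```bash
python3 -c "
from st import *
s,_,_=show(); print(s['torque']@[.982,.187,0])"
```

```text
t 5.75 tcp [0.5916 0.2732 0.3143] grasp [0.5917 0.2731 0.1508] yang 10.79 zax [ 6.e-04 -3.e-04 -1.e+00] F [ 2.1  -1.38 -1.37] M [-0.194 -0.252 -0.048] w 0.171
-0.23731031821815082
```

Emit:
step_arm(
  increments=[
    {"tx":0,"ty":0,"tz":-0.001,"spin":0,"claw":0.05},
    {"tx":0,"ty":0,"tz":-0.002,"spin":0,"claw":0.05},
    {"tx":0,"ty":0,"tz":-0.0035,"spin":0,"claw":0.05},
    {"tx":0,"ty":0,"tz":-0.005,"spin":0,"claw":0.05},
    {"tx":0,"ty":0,"tz":-0.006,"spin":0,"claw":0.05},
    {"tx":0,"ty":0,"tz":-0.006,"spin":0,"claw":0.05},
    {"tx":0,"ty":0,"tz":-0.006,"spin":0,"claw":0.05},
    {"tx":0,"ty":0,"tz":-0.006,"spin":0,"claw":0.05},
  ],
)

```text
time: 6.42
position: [0.5913, 0.2737, 0.3202]
tool_rot: [-2.002, -2.421, 0.0]
ft_force: [0.2, -0.3, -7.4]
grip_width: 0.173
```

```bash
python3 - <<'E'
from st import *
M=[];F=[]
for i in range(6):
    s=get_state(); M.append(s["torque"]@[.982,.187,0]); F.append(s["ft_force"][2]); im=imaging.get_image("side")
show(); print(np.round(M,3),np.round(F,2)); cv2.imwrite("pics/s2.png",im)
ps=imaging.camera_params("side"); print(ends(barmask(im,(340,120,430,250))))
E
```

```text
t 6.72 tcp [0.5913 0.2737 0.3203] grasp [0.5913 0.2737 0.1568] yang 10.83 zax [ 1.e-04  0.e+00 -1.e+00] F [-0.29  0.25 -6.84] M [-0.127 -0.006  0.007] w 0.174
[-0.067 -0.073 -0.078 -0.02  -0.057 -0.074] [-7.41 -7.73 -8.1  -6.66 -6.8  -6.98]
(array([361.69198735, 122.73399752]), array([397.11274155, 214.87868009]), 183)
```

Both trials agree on about 7.3 N, with the balance near +38 mm. I'll set down, take the unloaded baseline, then make trial 3 at +38 mm.

Emit:
step_arm(
  increments=[
    {"tx":0,"ty":0,"tz":0.002,"spin":0,"claw":0.05},
    {"tx":0,"ty":0,"tz":0.004,"spin":0,"claw":0.05},
    {"tx":0,"ty":0,"tz":0.005,"spin":0,"claw":0.05},
    {"tx":0,"ty":0,"tz":0.006,"spin":0,"claw":0.05},
    {"tx":0,"ty":0,"tz":0.006,"spin":0,"claw":0.05},
    {"tx":0,"ty":0,"tz":0.006,"spin":0,"claw":0.35},
    {"tx":0,"ty":0,"tz":0.006,"spin":0,"claw":0.35},
    {"tx":0,"ty":0,"tz":0.006,"spin":0,"claw":0.35},
  ],
)

```text
time: 7.38
position: [0.5921, 0.274, 0.3161]
tool_rot: [2.001, 2.42, 0.006]
ft_force: [0.6, -0.1, 0.2]
grip_width: 0.305
```

Emit:
step_arm(
  increments=[
    {"tx":0.004,"ty":0,"tz":0,"spin":0,"claw":0.35},
    {"tx":0.008,"ty":0,"tz":0,"spin":0,"claw":0.35},
    {"tx":0.008,"ty":0,"tz":0,"spin":0,"claw":0.35},
    {"tx":0.008,"ty":0,"tz":0,"spin":0,"claw":0.35},
  ],
)

```text
time: 7.72
position: [0.5897, 0.2824, 0.3145]
tool_rot: [-2.0, -2.422, -0.001]
ft_force: [-0.4, 0.1, 0.2]
grip_width: 0.348
```

```bash
cat > avg.py <<'E'
from st import *
import sys
M=[];F=[]
for i in range(int(sys.argv[1])):
    im=imaging.get_image("side"); s=get_state(); M.append(s["torque"]@[.982,.187,0]); F.append(s["ft_force"])
show(); print("M",np.round(M,3),np.mean(M),"F",np.mean(F,0)); print(ends(barmask(im,(340,150,430,250))))
cv2.imwrite(sys.argv[2],im)
E
python3 avg.py 10 pics/a1.png
```

```text
t 8.22 tcp [0.5899 0.2815 0.3143] grasp [0.5899 0.2815 0.1508] yang 10.82 zax [ 1.e-04  0.e+00 -1.e+00] F [-0.49 -0.57 -0.12] M [-0.111  0.013 -0.025] w 0.348
M [-0.115 -0.074 -0.05  -0.024 -0.069 -0.121 -0.099 -0.071 -0.087 -0.107] -0.08161349660284853 F [ 0.09008043  0.13104992 -0.03483595]
(array([361.52109326, 150.32562421]), array([400.3139742 , 216.57287551]), 177)
```

Emit:
step_arm(
  increments=[
    {"tx":0,"ty":0,"tz":0,"spin":0,"claw":0.05},
    {"tx":0,"ty":0,"tz":0,"spin":0,"claw":0.05},
    {"tx":0,"ty":0,"tz":0,"spin":0,"claw":0.05},
    {"tx":0,"ty":0,"tz":0,"spin":0,"claw":0.05},
    {"tx":0,"ty":0,"tz":0,"spin":0,"claw":0.05},
    {"tx":0,"ty":0,"tz":0,"spin":0,"claw":0.05},
  ],
)

```text
time: 8.72
position: [0.5896, 0.2815, 0.3142]
tool_rot: [-2.001, -2.421, 0.001]
ft_force: [-2.2, -0.8, 2.0]
grip_width: 0.173
```

Emit:
step_arm(
  increments=[
    {"tx":0,"ty":0,"tz":-0.001,"spin":0,"claw":0.05},
    {"tx":0,"ty":0,"tz":-0.002,"spin":0,"claw":0.05},
    {"tx":0,"ty":0,"tz":-0.0035,"spin":0,"claw":0.05},
    {"tx":0,"ty":0,"tz":-0.005,"spin":0,"claw":0.05},
    {"tx":0,"ty":0,"tz":-0.006,"spin":0,"claw":0.05},
    {"tx":0,"ty":0,"tz":-0.006,"spin":0,"claw":0.05},
    {"tx":0,"ty":0,"tz":-0.006,"spin":0,"claw":0.05},
    {"tx":0,"ty":0,"tz":-0.006,"spin":0,"claw":0.05},
  ],
)

```text
time: 9.38
position: [0.5898, 0.2815, 0.3202]
tool_rot: [-2.002, -2.421, 0.0]
ft_force: [0.2, 0.2, -7.5]
grip_width: 0.174
```

```bash
python3 avg.py 12 pics/a2.png
```

```text
t 9.98 tcp [0.5898 0.2816 0.3203] grasp [0.5899 0.2816 0.1568] yang 10.84 zax [ 1.e-04  1.e-04 -1.e+00] F [ 0.01 -0.08 -8.33] M [0.012 0.041 0.02 ] w 0.177
M [-0.033 -0.037 -0.026 -0.044 -0.004 -0.025 -0.014 -0.007  0.015 -0.033
 -0.058  0.019] -0.020581638437828703 F [ 0.13980701  0.15744878 -7.57061958]
(array([357.58458133, 141.72162043]), array([400.80029973, 214.30960554]), 170)
```

Emit:
step_arm(
  increments=[
    {"tx":0,"ty":0,"tz":0.002,"spin":0,"claw":0.05},
    {"tx":0,"ty":0,"tz":0.004,"spin":0,"claw":0.05},
    {"tx":0,"ty":0,"tz":0.005,"spin":0,"claw":0.05},
    {"tx":0,"ty":0,"tz":0.006,"spin":0,"claw":0.05},
    {"tx":0,"ty":0,"tz":0.006,"spin":0,"claw":0.05},
    {"tx":0,"ty":0,"tz":0.006,"spin":0,"claw":0.35},
    {"tx":0,"ty":0,"tz":0.006,"spin":0,"claw":0.35},
    {"tx":0,"ty":0,"tz":0.006,"spin":0,"claw":0.35},
  ],
)

```text
time: 10.65
position: [0.5905, 0.2818, 0.3161]
tool_rot: [2.001, 2.42, 0.005]
ft_force: [-0.5, -0.3, -0.0]
grip_width: 0.303
```

Emit:
step_arm(
  increments=[
    {"tx":-0.005,"ty":0,"tz":0,"spin":0,"claw":0.35},
    {"tx":-0.015,"ty":0,"tz":0,"spin":0,"claw":0.35},
    {"tx":-0.025,"ty":0,"tz":0,"spin":0,"claw":0.35},
    {"tx":-0.032,"ty":0,"tz":0,"spin":0,"claw":0.35},
    {"tx":-0.035,"ty":0,"tz":0,"spin":0,"claw":0.35},
    {"tx":-0.035,"ty":0,"tz":0,"spin":0,"claw":0.35},
    {"tx":-0.035,"ty":0,"tz":0,"spin":0,"claw":0.35},
  ],
)

```text
time: 11.23
position: [0.5965, 0.2469, 0.3143]
tool_rot: [-2.003, -2.42, -0.001]
ft_force: [-0.4, -0.1, -0.3]
grip_width: 0.352
```

```bash
python3 avg.py 25 pics/a3.png
```

```text
t 12.48 tcp [0.5964 0.2472 0.3143] grasp [0.5964 0.2472 0.1508] yang 10.83 zax [ 1.e-04  0.e+00 -1.e+00] F [ 0.49 -0.25 -0.41] M [-0.084 -0.003  0.039] w 0.35
M [-0.068 -0.047 -0.079 -0.064 -0.082 -0.095 -0.045 -0.049 -0.09  -0.06
 -0.085 -0.065 -0.102 -0.047 -0.066 -0.038 -0.069 -0.017 -0.133 -0.042
 -0.023 -0.044 -0.114 -0.088 -0.083] -0.06767987221979829 F [-0.00686727 -0.06712022  0.08678736]
(array([362.13669444, 147.37448309]), array([400.46639214, 216.4067682 ]), 145)
```

Emit:
step_arm(
  increments=[
    {"tx":0,"ty":0,"tz":0,"spin":0,"claw":0.05},
    {"tx":0,"ty":0,"tz":0,"spin":0,"claw":0.05},
    {"tx":0,"ty":0,"tz":0,"spin":0,"claw":0.05},
    {"tx":0,"ty":0,"tz":0,"spin":0,"claw":0.05},
    {"tx":0,"ty":0,"tz":0,"spin":0,"claw":0.05},
    {"tx":0,"ty":0,"tz":0,"spin":0,"claw":0.05},
  ],
  force=55,
)

```text
time: 12.98
position: [0.5964, 0.2472, 0.3143]
tool_rot: [-2.002, -2.421, -0.0]
ft_force: [1.1, 0.4, -0.1]
grip_width: 0.17
```

Emit:
step_arm(
  increments=[
    {"tx":0,"ty":0,"tz":-0.001,"spin":0,"claw":0.05},
    {"tx":0,"ty":0,"tz":-0.002,"spin":0,"claw":0.05},
    {"tx":0,"ty":0,"tz":-0.0035,"spin":0,"claw":0.05},
    {"tx":0,"ty":0,"tz":-0.005,"spin":0,"claw":0.05},
    {"tx":0,"ty":0,"tz":-0.007,"spin":0,"claw":0.05},
    {"tx":0,"ty":0,"tz":-0.008,"spin":0,"claw":0.05},
    {"tx":0,"ty":0,"tz":-0.008,"spin":0,"claw":0.05},
    {"tx":0,"ty":0,"tz":-0.008,"spin":0,"claw":0.05},
  ],
)

```text
time: 13.65
position: [0.5964, 0.2472, 0.3223]
tool_rot: [-2.002, -2.421, -0.0]
ft_force: [-0.8, 0.5, -7.4]
grip_width: 0.167
```

```bash
python3 avg.py 25 pics/a4.png; python3 - <<'E'
from h import *
a,b=cv2.imread("pics/a3.png")[130:290,330:450],cv2.imread("pics/a4.png")[130:290,330:450]
cv2.imwrite("pics/v1.png",cv2.resize(np.hstack([a,b]),(800,533),interpolation=cv2.INTER_CUBIC))
E
```

```text
t 14.9 tcp [0.5964 0.2472 0.3223] grasp [0.5964 0.2472 0.1588] yang 10.84 zax [ 1.e-04  0.e+00 -1.e+00] F [ 0.68 -0.23 -7.15] M [-0.222  0.008 -0.036] w 0.166
M [-0.267 -0.248 -0.237 -0.275 -0.26  -0.279 -0.229 -0.233 -0.207 -0.216
 -0.245 -0.284 -0.258 -0.294 -0.269 -0.266 -0.288 -0.228 -0.24  -0.281
 -0.237 -0.323 -0.229 -0.24  -0.216] -0.25400767857562806 F [ 9.17648572e-04 -5.01411713e-03 -7.46006283e+00]
(array([401.04236107, 211.24963563]), array([363.48511175, 152.41365834]), 163)
```

View pics/v1.png

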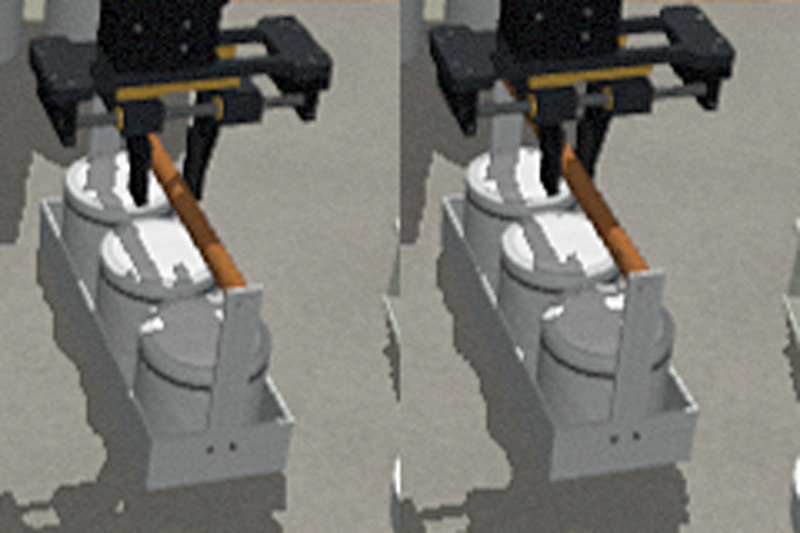

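Trial 4 gives (−0.254+0.068)/−7.46, so 25 mm from the grip. All trials combined put the balance at about +28.5 mm, and the near bar end rose 13 mm on an 8 mm lift, so the carrier tilts 2°. I'll regrip 6 mm nearer at full force to carry it more level, leaving room for the hook beside the pads.

Emit:
step_arm(
  increments=[
    {"tx":0,"ty":0,"tz":0.0015,"spin":0,"claw":0.05},
    {"tx":0,"ty":0,"tz":0.003,"spin":0,"claw":0.05},
    {"tx":0,"ty":0,"tz":0.0045,"spin":0,"claw":0.05},
    {"tx":0,"ty":0,"tz":0.006,"spin":0,"claw":0.05},
    {"tx":0,"ty":0,"tz":0.0075,"spin":0,"claw":0.05},
    {"tx":0,"ty":0,"tz":0.008,"spin":0,"claw":0.05},
    {"tx":0,"ty":0,"tz":0.008,"spin":0,"claw":0.05},
    {"tx":0,"ty":0,"tz":0.008,"spin":0,"claw":0.3},
  ],
)

```text
time: 15.57
position: [0.5967, 0.247, 0.3149]
tool_rot: [2.002, 2.42, 0.002]
ft_force: [0.4, -0.0, -0.4]
grip_width: 0.198
```

Emit:
step_arm(
  increments=[
    {"tx":0,"ty":0,"tz":0,"spin":0,"claw":0.3},
    {"tx":0.003,"ty":0,"tz":0,"spin":0,"claw":0.3},
    {"tx":0.006,"ty":0,"tz":0,"spin":0,"claw":0.3},
    {"tx":0.006,"ty":0,"tz":0,"spin":0,"claw":0.3},
    {"tx":0.006,"ty":0,"tz":0,"spin":0,"claw":0.05},
    {"tx":0.006,"ty":0,"tz":0,"spin":0,"claw":0.05},
    {"tx":0.006,"ty":0,"tz":0,"spin":0,"claw":0.05},
    {"tx":0.006,"ty":0,"tz":0,"spin":0,"claw":0.05},
  ],
  force=60,
)

```text
time: 16.23
position: [0.5955, 0.2531, 0.3144]
tool_rot: [2.002, 2.421, 0.001]
ft_force: [1.2, 0.1, -0.5]
grip_width: 0.17
```

Emit:
step_arm(
  increments=[
    {"tx":0,"ty":0,"tz":0,"spin":0,"claw":0.05},
    {"tx":0,"ty":0,"tz":-0.001,"spin":0,"claw":0.05},
    {"tx":0,"ty":0,"tz":-0.002,"spin":0,"claw":0.05},
    {"tx":0,"ty":0,"tz":-0.0035,"spin":0,"claw":0.05},
    {"tx":0,"ty":0,"tz":-0.005,"spin":0,"claw":0.05},
    {"tx":0,"ty":0,"tz":-0.007,"spin":0,"claw":0.05},
    {"tx":0,"ty":0,"tz":-0.008,"spin":0,"claw":0.05},
    {"tx":0,"ty":0,"tz":-0.008,"spin":0,"claw":0.05},
  ],
)

```text
time: 16.9
position: [0.5953, 0.253, 0.3223]
tool_rot: [2.002, 2.421, 0.0]
ft_force: [0.5, -0.5, -7.1]
grip_width: 0.165
```

```bash
python3 avg.py 12 pics/a5.png
```

```text
t 17.5 tcp [0.5953 0.253  0.3223] grasp [0.5953 0.2531 0.1588] yang 10.84 zax [ 0.  0. -1.] F [ 0.57 -0.11 -7.86] M [-0.228  0.002  0.037] w 0.166
M [-0.283 -0.265 -0.189 -0.152 -0.14  -0.191 -0.21  -0.249 -0.187 -0.206
 -0.17  -0.224] -0.20560887342040615 F [-0.13068292  0.22426394 -7.24543075]
(array([360.88897612, 152.07512412]), array([401.46376564, 212.03949045]), 152)
```

Carried balance again reads +27 mm and the tilt is about 1.3°. I'll take the balance as +28 mm, which puts the hook 19 mm beyond the grip, and now lift and carry to a point 60 mm short of the seat.

Emit:
step_arm(
  increments=[
    {"tx":0,"ty":0,"tz":-0.004,"spin":0,"claw":0.05},
    {"tx":0,"ty":0,"tz":-0.012,"spin":0,"claw":0.05},
    {"tx":0,"ty":-0.003,"tz":-0.024,"spin":0,"claw":0.05},
    {"tx":0,"ty":-0.01,"tz":-0.038,"spin":0,"claw":0.05},
    {"tx":0,"ty":-0.02,"tz":-0.054,"spin":0,"claw":0.05},
    {"tx":0,"ty":-0.032,"tz":-0.07,"spin":0,"claw":0.05},
    {"tx":0,"ty":-0.046,"tz":-0.086,"spin":0,"claw":0.05},
    {"tx":0,"ty":-0.062,"tz":-0.098,"spin":0,"claw":0.05},
  ],
)

```text
time: 18.17
position: [0.5338, 0.241, 0.4239]
tool_rot: [2.002, 2.42, 0.006]
ft_force: [0.7, -1.1, -6.4]
grip_width: 0.17
```

Emit:
step_arm(
  increments=[
    {"tx":-0.004,"ty":-0.016,"tz":-0.005,"spin":0,"claw":0.05},
    {"tx":-0.012,"ty":-0.03,"tz":-0.007,"spin":0,"claw":0.05},
    {"tx":-0.024,"ty":-0.042,"tz":-0.007,"spin":0,"claw":0.05},
    {"tx":-0.04,"ty":-0.052,"tz":-0.007,"spin":0,"claw":0.05},
    {"tx":-0.058,"ty":-0.06,"tz":-0.007,"spin":0,"claw":0.05},
    {"tx":-0.078,"ty":-0.067,"tz":-0.007,"spin":0,"claw":0.05},
    {"tx":-0.098,"ty":-0.073,"tz":-0.007,"spin":0,"claw":0.05},
    {"tx":-0.118,"ty":-0.078,"tz":-0.007,"spin":0,"claw":0.05},
  ],
)

```text
time: 18.83
position: [0.4793, 0.1087, 0.4287]
tool_rot: [2.002, 2.42, 0.003]
ft_force: [0.4, -0.5, -7.0]
grip_width: 0.164
```

Emit:
step_arm(
  increments=[
    {"tx":-0.02,"ty":-0.004,"tz":0,"spin":0,"claw":0.05},
    {"tx":-0.04,"ty":-0.007,"tz":0,"spin":0,"claw":0.05},
    {"tx":-0.06,"ty":-0.01,"tz":0,"spin":0,"claw":0.05},
    {"tx":-0.08,"ty":-0.012,"tz":0,"spin":0,"claw":0.05},
    {"tx":-0.1,"ty":-0.014,"tz":0,"spin":0,"claw":0.05},
    {"tx":-0.12,"ty":-0.015,"tz":0,"spin":0,"claw":0.05},
    {"tx":-0.14,"ty":-0.016,"tz":0,"spin":0,"claw":0.05},
    {"tx":-0.16,"ty":-0.016,"tz":0,"spin":0,"claw":0.05},
  ],
)

```text
time: 19.5
position: [0.4936, -0.0516, 0.4287]
tool_rot: [2.003, 2.419, 0.003]
ft_force: [0.3, 0.6, -7.5]
grip_width: 0.165
```

Emit:
step_arm(
  increments=[
    {"tx":-0.02,"ty":0,"tz":0,"spin":0,"claw":0.05},
    {"tx":-0.04,"ty":0,"tz":0,"spin":0,"claw":0.05},
    {"tx":-0.06,"ty":0,"tz":0,"spin":0,"claw":0.05},
    {"tx":-0.08,"ty":0,"tz":0,"spin":0,"claw":0.05},
    {"tx":-0.1,"ty":0,"tz":0,"spin":0,"claw":0.05},
    {"tx":-0.12,"ty":0,"tz":0,"spin":0,"claw":0.05},
    {"tx":-0.14,"ty":0,"tz":0,"spin":0,"claw":0.05},
    {"tx":-0.158,"ty":0,"tz":0,"spin":0,"claw":0.05},
  ],
)

```text
time: 20.17
position: [0.5233, -0.2068, 0.4288]
tool_rot: [2.002, 2.418, 0.002]
ft_force: [0.7, -0.4, -7.7]
grip_width: 0.166
```

Emit:
step_arm(
  increments=[
    {"tx":-0.014,"ty":0,"tz":0,"spin":2,"claw":0.05},
    {"tx":-0.026,"ty":0,"tz":0,"spin":4.5,"claw":0.05},
    {"tx":-0.036,"ty":0,"tz":0,"spin":7.5,"claw":0.05},
    {"tx":-0.044,"ty":0,"tz":0,"spin":10.5,"claw":0.05},
    {"tx":-0.049,"ty":0,"tz":0,"spin":13.5,"claw":0.05},
    {"tx":-0.052,"ty":0,"tz":0,"spin":16,"claw":0.05},
    {"tx":-0.0525,"ty":0,"tz":0,"spin":18,"claw":0.05},
    {"tx":-0.0525,"ty":0,"tz":0,"spin":18.6,"claw":0.05},
  ],
)

```text
time: 20.83
position: [0.5338, -0.2562, 0.4276]
tool_rot: [-2.37, -2.062, -0.001]
ft_force: [0.3, -0.5, -8.1]
grip_width: 0.167
```

```bash
python3 - <<'E'
from st import *
show()
for n in("side","top","wrist"): cv2.imwrite(f"pics/{n}5.png",imaging.get_image(n))
show()
s=cv2.imread("pics/side5.png"); t=cv2.imread("pics/top5.png"); w=cv2.imread("pics/wrist5.png")
cv2.imwrite("pics/v2.png",np.vstack([np.hstack([cv2.resize(s[180:480,290:590],(400,400)),cv2.resize(t[70:270,320:520],(400,400))]),np.zeros((0,800,3),np.uint8)]))
E
```

```text
t 20.83 tcp [ 0.5338 -0.2562  0.4276] grasp [ 0.5339 -0.2562  0.2641] yang -7.95 zax [ 4.e-04  4.e-04 -1.e+00] F [ 0.34 -0.51 -8.1 ] M [-0.222  0.034  0.008] w 0.167
t 20.98 tcp [ 0.5339 -0.2557  0.4274] grasp [ 0.534  -0.2556  0.2639] yang -7.74 zax [ 3.e-04  6.e-04 -1.e+00] F [ 0.09 -0.47 -7.88] M [-0.248  0.073  0.005] w 0.165
```

View pics/v2.png

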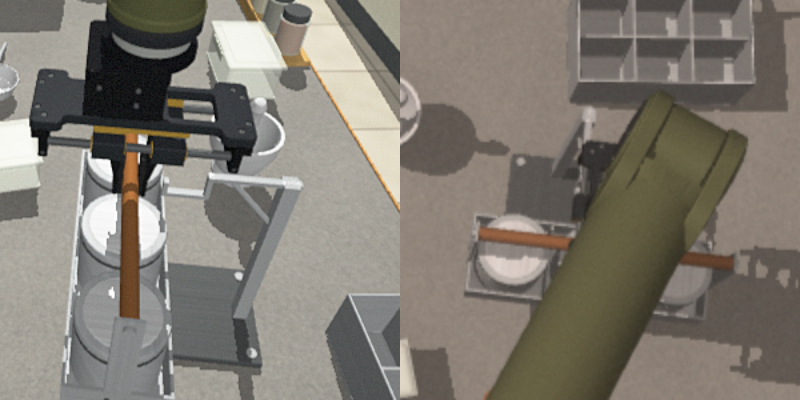

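```bash
python3 - <<'E'
from st import *
pt,ps=imaging.camera_params("top"),imaging.camera_params("side")
t=cv2.imread("pics/top5.png"); a,b,n=ends(barmask(t,(340,160,520,220))); 
if a[0]>b[0]: a,b=b,a
A,B=onz(pt,a,.264),onz(pt,b,.264); print(a,b,A,B,np.linalg.norm(A-B),(A+B)/2)
s=cv2.imread("pics/side5.png"); c,d,m=ends(barmask(s,(360,270,410,430))); d=max((c,d),key=lambda q:q[1]); print("side near",d,tri(pt,b,ps,d))
g=np.array([.534,-.2556,.264]); ey=np.array([.1356,.991,0]); ex=np.array([.991,-.1356,0])
for nm,P in(("mid",(A+B)/2),("+end",A),("-end",B)): print(nm,(P-g)@ey,(P-g)@ex)
S=np.array([.596,-.2455,.225]); print("seat rel grasp",(S-g)@ex,(S-g)@ey)
E
```

```text
[359.74717741 186.09063891] [485.95727227 201.3533239 ] [ 0.55197311 -0.12411758  0.264     ] [ 0.51211808 -0.41489835  0.264     ] 0.2934993685307039 [ 0.5320456  -0.26950797  0.264     ]
side near [386.35579806 417.96022811] (array([ 0.51063333, -0.41208278,  0.27249599]), np.float64(0.0002737815756692987))
mid -0.014047814820603364 -5.089192205981886e-05
+end 0.1327362275012778 -1.7661225473586395e-05
-end -0.1608318571424845 -8.412261864594942e-05
seat rel grasp 0.06007243999999994 0.01841629999999999
```

```bash
python3 - <<'E'
from st import *
show(); p=imaging.camera_params("wrist")
g=np.array([.534,-.2556,.264]); ey=np.array([.1356,.991,0]); ex=np.array([.991,-.1356,0])
for d in(0,.019,.1335,.1383): print(d,proj(p,g+d*ey))
S=np.array([.596,-.2455,.225])
print("seat",proj(p,S),"lip",proj(p,S-.0215*ex+[0,0,.015]),"step",proj(p,S+.0215*ex+[0,0,.027]))
E
```

```text
t 20.98 tcp [ 0.5339 -0.2557  0.4274] grasp [ 0.534  -0.2556  0.2639] yang -7.74 zax [ 3.e-04  6.e-04 -1.e+00] F [ 0.09 -0.47 -7.88] M [-0.248  0.073  0.005] w 0.165
0 [317.62442447 323.32282701]
0.019 [317.72836057 280.80958889]
0.1335 [318.53552017 -49.34486829]
0.1383 [318.57817775 -66.79320146]
seat [435.57961927 254.87580732] lip [399.63343663 263.99260128] step [503.60913792 272.55801399]
```

View pics/wrist5.png

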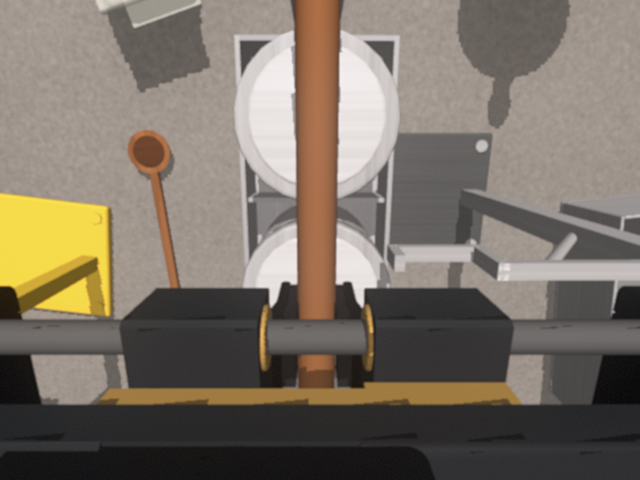

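```bash
python3 - <<'E'
from st import *
p=imaging.camera_params("wrist"); im=cv2.imread("pics/wrist5.png"); g=np.array([.534,-.2556,.264]); ey=np.array([.1356,.991,0])
print(im[30:46,265:290].mean((1,2)).round(0))
th=np.radians(1.3)
for row in(36,38): print("tray +y edge rel grasp (level z / drooped z)",[(onz(p,(275,row),z)-g)@ey for z in(.159,.156)])
# same edge in w2 (start, level, tray at z .045; edge row ~43)
E
python3 - <<'E'
import cv2; im=cv2.imread("pics/w2.png"); print(im[36:52,262:275].mean((1,2)).round(0))
E
```

```text
[152. 153. 158. 168. 184. 199. 205. 207. 207. 203. 195. 188. 190. 199.
 206. 210.]
tray +y edge rel grasp (level z / drooped z) [np.float64(0.1346969275866111), np.float64(0.13544479078982458)]
tray +y edge rel grasp (level z / drooped z) [np.float64(0.13362443887143038), np.float64(0.13435933816863962)]
[136. 136. 137. 137. 137. 142. 154. 168. 172. 166. 139.  94.  66.  65.
  66.  66.]
```

The wrist view shows the seat strip from the lip (398,260) to the step (503,270), where I predicted it to within about 1 mm. Correcting the trials for tilt puts the balance 20.8 mm from the grip, so I'll shift 2.5 mm, move over the lip and lower.

Emit:
step_arm(
  increments=[
    {"tx":-0.001,"ty":0.003,"tz":0,"spin":0,"claw":0.05},
    {"tx":-0.002,"ty":0.01,"tz":0,"spin":0,"claw":0.05},
    {"tx":-0.0025,"ty":0.02,"tz":0,"spin":0,"claw":0.05},
    {"tx":-0.0025,"ty":0.032,"tz":0,"spin":0,"claw":0.05},
    {"tx":-0.0025,"ty":0.044,"tz":0,"spin":0,"claw":0.05},
    {"tx":-0.0025,"ty":0.053,"tz":0,"spin":0,"claw":0.05},
    {"tx":-0.0025,"ty":0.058,"tz":0,"spin":0,"claw":0.05},
    {"tx":-0.0025,"ty":0.06,"tz":0,"spin":0,"claw":0.05},
  ],
)

```text
time: 21.65
position: [0.5941, -0.2664, 0.4268]
tool_rot: [2.366, 2.067, -0.001]
ft_force: [0.1, 0.2, -7.4]
grip_width: 0.169
```

Emit:
step_arm(
  increments=[
    {"tx":0,"ty":0,"tz":0,"spin":0,"claw":0.05},
    {"tx":0,"ty":0,"tz":0.002,"spin":0,"claw":0.05},
    {"tx":0,"ty":0,"tz":0.005,"spin":0,"claw":0.05},
    {"tx":0,"ty":0,"tz":0.009,"spin":0,"claw":0.05},
    {"tx":0,"ty":0,"tz":0.013,"spin":0,"claw":0.05},
    {"tx":0,"ty":0,"tz":0.016,"spin":0,"claw":0.05},
    {"tx":0,"ty":0,"tz":0.018,"spin":0,"claw":0.05},
    {"tx":0,"ty":0,"tz":0.018,"spin":0,"claw":0.05},
  ],
)

```text
time: 22.32
position: [0.5928, -0.2665, 0.4085]
tool_rot: [-2.366, -2.065, 0.001]
ft_force: [0.1, -0.1, -7.6]
grip_width: 0.168
```

```bash
python3 - <<'E'
from st import *
s,r,g=show(); p=imaging.camera_params("wrist"); cv2.imwrite("pics/w6.png",imaging.get_image("wrist"))
S=np.array([.596,-.2455,.225]); ex=np.array([.991,-.1356,0]);ey=np.array([.1356,.991,0])
print("seat-grasp",(S-g)@ex,(S-g)@ey,S[2]+.008-g[2]); print("lip",proj(p,S-.0215*ex+[0,0,.015]),"step",proj(p,S+.0215*ex+[0,0,.027]))
E
```

```text
t 22.32 tcp [ 0.5928 -0.2665  0.4085] grasp [ 0.5927 -0.2664  0.245 ] yang -7.76 zax [-1.e-03  5.e-04 -1.e+00] F [ 0.14 -0.1  -7.56] M [-0.194  0.073 -0.021] w 0.168
seat-grasp 0.00048823914970197533 0.021132401921860174 -0.012024257637096608
lip [267.39028678 271.80060481] step [374.47744144 282.1180558 ]
```

View pics/w6.png

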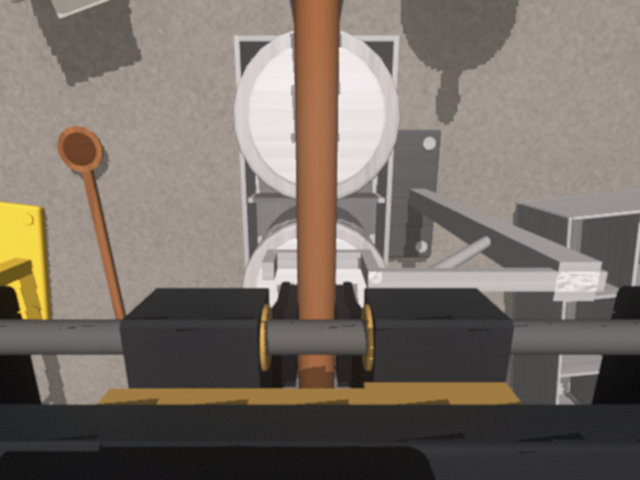

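The bar (col 317) sits between the lip (268) and the step (374), and the seat is 21 mm along from the grip. Lowering softly.

Emit:
step_arm(
  increments=[
    {"tx":0,"ty":0,"tz":0.002,"spin":0,"claw":0.05},
    {"tx":0,"ty":0,"tz":0.004,"spin":0,"claw":0.05},
    {"tx":0,"ty":0,"tz":0.006,"spin":0,"claw":0.05},
    {"tx":0,"ty":0,"tz":0.0075,"spin":0,"claw":0.05},
    {"tx":0,"ty":0,"tz":0.0085,"spin":0,"claw":0.05},
    {"tx":0,"ty":0,"tz":0.009,"spin":0,"claw":0.05},
    {"tx":0,"ty":0,"tz":0.0095,"spin":0,"claw":0.05},
    {"tx":0,"ty":0,"tz":0.01,"spin":0,"claw":0.05},
  ],
)

```text
time: 23.03
position: [0.593, -0.2667, 0.3993]
tool_rot: [2.367, 2.066, 0.0]
ft_force: [1.3, -1.5, -8.3]
grip_width: 0.163
```

```bash
python3 -c "
from st import *
show()"
```

```text
t 23.03 tcp [ 0.593  -0.2667  0.3993] grasp [ 0.5931 -0.2667  0.2358] yang -7.77 zax [ 2.e-04 -0.e+00 -1.e+00] F [ 1.32 -1.46 -8.25] M [-0.226  0.095 -0.071] w 0.163
```

Emit:
step_arm(
  increments=[
    {"tx":0,"ty":0,"tz":0.0004,"spin":0,"claw":0.05},
    {"tx":0,"ty":0,"tz":0.0008,"spin":0,"claw":0.05},
    {"tx":0,"ty":0,"tz":0.0012,"spin":0,"claw":0.05},
    {"tx":0,"ty":0,"tz":0.0016,"spin":0,"claw":0.05},
  ],
)

```text
time: 23.37
position: [0.593, -0.2667, 0.3978]
tool_rot: [2.367, 2.066, 0.0]
ft_force: [-0.6, -0.5, -5.6]
grip_width: 0.166
```

```bash
python3 -c "
from st import *
show()"
```

```text
t 23.37 tcp [ 0.593  -0.2667  0.3978] grasp [ 0.593  -0.2667  0.2343] yang -7.77 zax [ 2.e-04 -0.e+00 -1.e+00] F [-0.64 -0.47 -5.59] M [-0.19   0.103  0.027] w 0.166
```

Emit:
step_arm(
  increments=[
    {"tx":0,"ty":0,"tz":0.0003,"spin":0,"claw":0.05},
    {"tx":0,"ty":0,"tz":0.0006,"spin":0,"claw":0.05},
    {"tx":0,"ty":0,"tz":0.0009,"spin":0,"claw":0.05},
    {"tx":0,"ty":0,"tz":0.0009,"spin":0,"claw":0.05},
  ],
)

```text
time: 23.7
position: [0.5929, -0.2668, 0.3974]
tool_rot: [2.367, 2.066, 0.001]
ft_force: [-2.2, 0.3, -2.7]
grip_width: 0.167
```

```bash
python3 -c "
from st import *
show()"
```

```text
t 23.7 tcp [ 0.5929 -0.2668  0.3974] grasp [ 0.593  -0.2668  0.2339] yang -7.77 zax [ 7.e-04  0.e+00 -1.e+00] F [-2.22  0.31 -2.75] M [0.053 0.366 0.046] w 0.167
```

Emit:
step_arm(
  increments=[
    {"tx":0,"ty":0,"tz":0.0002,"spin":0,"claw":0.05},
    {"tx":0,"ty":0,"tz":0.0004,"spin":0,"claw":0.05},
    {"tx":0,"ty":0,"tz":0.0005,"spin":0,"claw":0.05},
    {"tx":0,"ty":0,"tz":0.0005,"spin":0,"claw":0.05},
  ],
)

```text
time: 24.03
position: [0.593, -0.2668, 0.397]
tool_rot: [2.366, 2.065, 0.001]
ft_force: [-2.1, 1.4, 1.7]
grip_width: 0.164
```

```bash
python3 -c "
from st import *
show()"
```

```text
t 24.03 tcp [ 0.593  -0.2668  0.397 ] grasp [ 0.5931 -0.2668  0.2335] yang -7.77 zax [ 8.e-04 -1.e-04 -1.e+00] F [-2.08  1.37  1.69] M [0.141 0.683 0.032] w 0.164
```

The weight has passed to the hook. I'll ease the grip in stages and check for tilt before opening.

Emit:
step_arm(
  increments=[
    {"tx":0,"ty":0,"tz":0,"spin":0,"claw":0.05},
    {"tx":0,"ty":0,"tz":0,"spin":0,"claw":0.05},
    {"tx":0,"ty":0,"tz":0,"spin":0,"claw":0.05},
  ],
  force=15,
)

```text
time: 24.28
position: [0.5932, -0.2669, 0.3969]
tool_rot: [2.366, 2.065, 0.001]
ft_force: [-1.0, -0.6, 2.0]
grip_width: 0.177
```

Emit:
step_arm(
  increments=[
    {"tx":0,"ty":0,"tz":0,"spin":0,"claw":0.05},
    {"tx":0,"ty":0,"tz":0,"spin":0,"claw":0.05},
    {"tx":0,"ty":0,"tz":0,"spin":0,"claw":0.05},
    {"tx":0,"ty":0,"tz":0,"spin":0,"claw":0.05},
  ],
  force=3,
)

```text
time: 24.62
position: [0.5931, -0.2669, 0.3965]
tool_rot: [2.366, 2.065, 0.001]
ft_force: [-0.6, -1.2, 3.1]
grip_width: 0.181
```

Emit:
step_arm(
  increments=[
    {"tx":0,"ty":0,"tz":0,"spin":0,"claw":0.2},
    {"tx":0,"ty":0,"tz":0,"spin":0,"claw":0.2},
    {"tx":0,"ty":0,"tz":0,"spin":0,"claw":0.24},
    {"tx":0,"ty":0,"tz":0,"spin":0,"claw":0.24},
  ],
)

```text
time: 24.95
position: [0.593, -0.2664, 0.3959]
tool_rot: [-2.366, -2.066, 0.0]
ft_force: [0.4, -0.1, -0.1]
grip_width: 0.228
```

```bash
cat > tilt.py <<'E'
from st import *
import sys
show(); pt,ps=imaging.camera_params("top"),imaging.camera_params("side")
t=imaging.get_image("top"); s=imaging.get_image("side"); cv2.imwrite(sys.argv[1],s); cv2.imwrite(sys.argv[1].replace("t_","u_"),t)
a,b,_=ends(barmask(t,(340,120,540,230)))
if a[0]>b[0]: a,b=b,a
c,d,_=ends(barmask(s,(380,230,470,460))); n=max((c,d),key=lambda q:q[1]); print(a,b,n,tri(pt,b,ps,n))
A,B=onz(pt,a,.233),onz(pt,b,.233); print(A,B,np.linalg.norm(A-B))
E
python3 tilt.py pics/t_1.png
```

```text
t 24.95 tcp [ 0.593  -0.2664  0.3959] grasp [ 0.593  -0.2663  0.2324] yang -7.75 zax [-5.e-04  4.e-04 -1.e+00] F [ 0.4  -0.09 -0.14] M [-0.066  0.081  0.035] w 0.228
[362.04792777 164.58783546] [485.01318462 178.88661616] [441.05645326 441.65980599] (array([ 0.57023147, -0.42305134,  0.24237219]), np.float64(0.00015190095894148463))
[ 0.6112682  -0.13398876  0.233     ] [ 0.57250509 -0.4261833   0.233     ] 0.29475452342321484
```

Emit:
step_arm(
  increments=[
    {"tx":0,"ty":0,"tz":0,"spin":0,"claw":0.3},
    {"tx":0,"ty":0,"tz":0,"spin":0,"claw":0.35},
    {"tx":0,"ty":0,"tz":0,"spin":0,"claw":0.4},
    {"tx":0,"ty":0,"tz":0,"spin":0,"claw":0.45},
    {"tx":0,"ty":0,"tz":0,"spin":0,"claw":0.45},
    {"tx":0,"ty":0,"tz":0,"spin":0,"claw":0.45},
    {"tx":0,"ty":0,"tz":0,"spin":0,"claw":0.45},
    {"tx":0,"ty":0,"tz":0,"spin":0,"claw":0.45},
  ],
)

```text
time: 25.72
position: [0.593, -0.2666, 0.3963]
tool_rot: [2.367, 2.066, 0.0]
ft_force: [-0.1, 0.6, 0.6]
grip_width: 0.442
```

```bash
python3 tilt.py pics/t_2.png; python3 - <<'E'
import cv2,numpy as np
s=cv2.imread("pics/t_2.png")[170:480,300:600]; cv2.imwrite("pics/v3.png",cv2.resize(s,(600,600)))
E
```

```text
t 25.72 tcp [ 0.593  -0.2666  0.3963] grasp [ 0.593  -0.2666  0.2328] yang -7.77 zax [ 1.e-04  1.e-04 -1.e+00] F [-0.14  0.63  0.6 ] M [-0.111  0.039 -0.011] w 0.442
[361.94474912 164.46767801] [484.88287378 178.99142967] [441.31819209 442.6766866 ] (array([ 0.57056512, -0.42331833,  0.24068089]), np.float64(0.00021376327256744556))
[ 0.61156608 -0.1337503   0.233     ] [ 0.5722537  -0.42585696  0.233     ] 0.2947401622456935
```

View pics/v3.png

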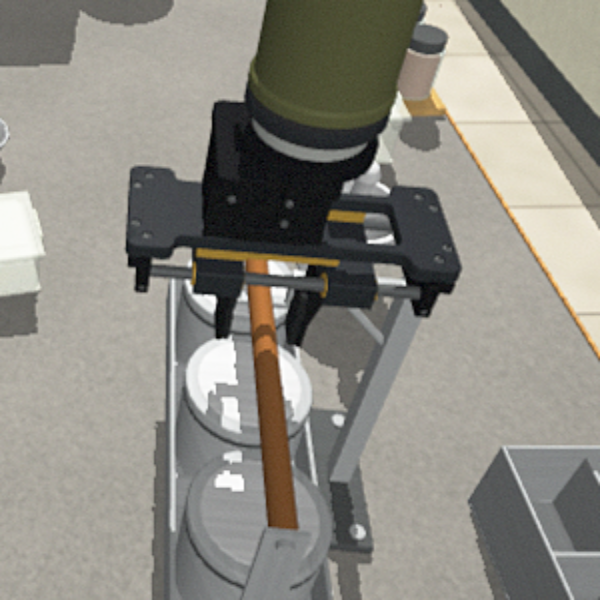

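The carrier hangs freely between the open fingers at zero force, with the near end steady to within noise. I'll retreat straight up and verify.

Emit:
step_arm(
  increments=[
    {"tx":0,"ty":0,"tz":-0.003,"spin":0,"claw":0.45},
    {"tx":0,"ty":0,"tz":-0.009,"spin":0,"claw":0.45},
    {"tx":0,"ty":0,"tz":-0.018,"spin":0,"claw":0.45},
    {"tx":0,"ty":0,"tz":-0.03,"spin":0,"claw":0.45},
    {"tx":0,"ty":0,"tz":-0.045,"spin":0,"claw":0.45},
    {"tx":0,"ty":0,"tz":-0.065,"spin":0,"claw":0.45},
    {"tx":0,"ty":0,"tz":-0.09,"spin":0,"claw":0.45},
    {"tx":0,"ty":0,"tz":-0.115,"spin":0,"claw":0.45},
  ],
)

```text
time: 26.48
position: [0.5927, -0.2666, 0.5136]
tool_rot: [2.366, 2.065, 0.001]
ft_force: [-0.6, 0.1, 1.1]
grip_width: 0.451
```

Emit:
step_arm(
  increments=[
    {"tx":0,"ty":-0.02,"tz":0,"spin":0,"claw":0.45},
    {"tx":0,"ty":-0.05,"tz":0,"spin":0,"claw":0.45},
    {"tx":0,"ty":-0.08,"tz":0,"spin":0,"claw":0.45},
    {"tx":0,"ty":-0.1,"tz":0,"spin":0,"claw":0.45},
    {"tx":0,"ty":-0.12,"tz":0,"spin":0,"claw":0.45},
    {"tx":0,"ty":-0.13,"tz":0,"spin":0,"claw":0.45},
    {"tx":0,"ty":-0.13,"tz":0,"spin":0,"claw":0.45},
    {"tx":0,"ty":-0.13,"tz":0,"spin":0,"claw":0.45},
  ],
)

```text
time: 27.15
position: [0.4638, -0.2495, 0.5128]
tool_rot: [2.366, 2.064, 0.005]
ft_force: [-0.2, -0.4, -0.4]
grip_width: 0.448
```

```bash
python3 tilt.py pics/t_3.png; python3 tilt.py pics/t_4.png | tail -2; python3 - <<'E'
from h import *
pt,ps=imaging.camera_params("top"),imaging.camera_params("side")
s=cv2.imread("pics/t_4.png"); print(ends(barmask(s,(380,220,470,460))))
m=barmask(s,(380,220,470,460)); c,d,_=ends(m); f=min((c,d),key=lambda q:q[1]); print("far end side",f)
t=cv2.imread("pics/u_4.png"); a,b,_=ends(barmask(t,(340,120,540,230))); a=min((a,b),key=lambda q:q[0]); print("+y end",tri(pt,a,ps,f))
cv2.imwrite("pics/v4.png",cv2.resize(s[150:480,280:610],(600,600)))
E
```

```text
t 27.15 tcp [ 0.4638 -0.2495  0.5128] grasp [ 0.4644 -0.2494  0.3493] yang -7.78 zax [ 3.3e-03  7.0e-04 -1.0e+00] F [-0.22 -0.37 -0.38] M [-0.06   0.031 -0.038] w 0.448
[362.151438   164.65548648] [413.83367712 170.47666616] [441.8468093  443.42887423] (array([ 0.64881577, -0.30337266, -0.00202093]), np.float64(0.011133730391043473))
[ 0.6110991  -0.13423152  0.233     ] [ 0.59524919 -0.25720465  0.233     ] 0.12399037067447186
[362.15417633 164.63998146] [414.27786501 170.5489002 ] [441.43735702 443.45933552] (array([ 6.47889716e-01, -3.04251378e-01, -2.76349788e-04]), np.float64(0.01163902310833382))
[ 0.61113705 -0.1342391   0.233     ] [ 0.59505876 -0.25825847  0.233     ] 0.1250572473247941
(array([441.43735702, 443.45933552]), array([419.86799626, 229.20790424]), 856)
far end side [419.86799626 229.20790424]
+y end (array([ 0.59542965, -0.12785793,  0.29723999]), np.float64(0.002541814731469808))
```

View pics/v4.png

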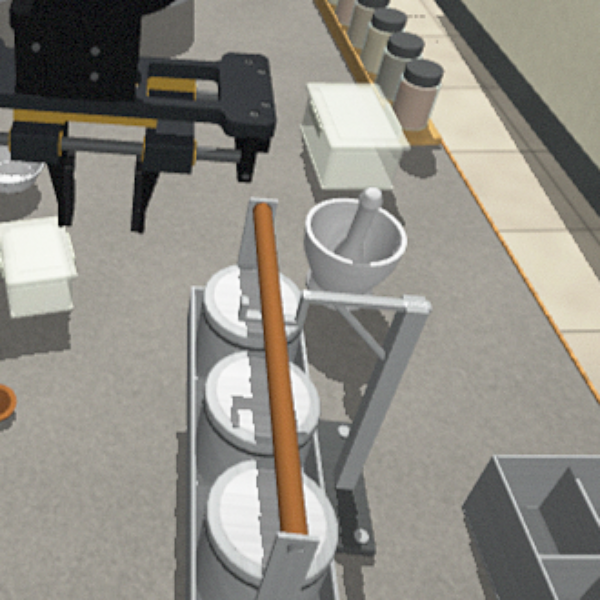

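It hangs on the hook. Last numbers: tilt from both bar ends, using the true far end at about (424,263) in the side view, and whether it is still.

```bash
python3 - <<'E'
from h import *
pt,ps=imaging.camera_params("top"),imaging.camera_params("side")
for i in range(4):
    s=imaging.get_image("side"); m=barmask(s,(405,252,460,460)); m=cv2.morphologyEx(m,cv2.MORPH_OPEN,np.ones((3,3),np.uint8))
    c,d,_=ends(m); f,n=sorted((c,d),key=lambda q:q[1])
    A,_=tri(pt,(362.15,164.65),ps,f); B,_=tri(pt,(484.9,179.),ps,n)
    print(f,n,A,B,"tilt deg",np.degrees((A-B)[2]/np.linalg.norm(A-B)))
    if i==1: [imaging.get_image("side") for _ in range(6)]
E
```

```text
h.py:20: RuntimeWarning: Mean of empty slice.
  ys,xs=np.nonzero(m); P=np.c_[xs,ys].astype(float); c=P.mean(0)
  ret = um.true_divide(
Traceback (most recent call last):
  File "h.py", line 21, in ends
    v=np.linalg.svd(P-c,full_matrices=False)[2][0]; s=(P-c)@v
      ~~~~~~~~~~~~~~~~~~~~~~~~~~~~~~~~~~~~~~~~~^^^
IndexError: index 0 is out of bounds for axis 0 with size 0
```

```bash
python3 - <<'E'
from h import *
pt,ps=imaging.camera_params("top"),imaging.camera_params("side")
for i in range(4):
    s=imaging.get_image("side"); h=cv2.cvtColor(s,cv2.COLOR_BGR2HSV)
    m=np.zeros(h.shape[:2],np.uint8); q=h[245:465,405:465]; m[245:465,405:465]=((q[...,0]<20)&(q[...,1]>110)&(q[...,2]>50))
    k,l,st,_=cv2.connectedComponentsWithStats(m); m=(l==1+st[1:,4].argmax()).astype(np.uint8)
    c,d,cnt=ends(m); f,n=sorted((c,d),key=lambda q:q[1])
    A,e1=tri(pt,(362.15,164.65),ps,f); B,e2=tri(pt,(484.9,179.),ps,n)
    print(cnt,f,n,A,B,e1,e2,"tilt",np.degrees((A-B)[2]/np.linalg.norm(A-B)))
    if i==1: [imaging.get_image("side") for _ in range(6)]
E
```

```text
2164 [423.3433792  261.76652072] [441.46519099 443.65108647] [ 0.60983053 -0.13371978  0.23806798] [ 0.57083424 -0.42376464  0.23945997] 0.00011699936504721951 0.0002227954209087224 tilt -0.2725193331538889
2165 [423.37181041 261.7645099 ] [441.43090811 443.65222586] [ 0.60985233 -0.13372212  0.23806973] [ 0.57081682 -0.42376282  0.23945722] 0.00016020223188722212 0.0001875193484645547 tilt -0.2716387742833676
2156 [423.46463252 261.85699011] [441.21650189 443.66235544] [ 0.60996116 -0.13374756  0.23788706] [ 0.57070849 -0.42375269  0.23943628] 0.0002775577080859825 3.361002370515177e-05 tilt -0.30330558171788513
2157 [423.43347412 261.85949351] [441.25335149 443.66129405] [ 0.60993739 -0.13374504  0.23788456] [ 0.57072727 -0.42375472  0.23943896] 0.00023013425678342113 4.286464303149634e-06 tilt -0.3043226899569381
```

```bash
python3 -c "
from bench import workorder, get_state
print(get_state()['time'], workorder.close_job())"
```

```text
the job is handed in; nothing more can be done
27.9 None
```

The carrier hangs from the grey stand's hook, and I handed the job in at 27.9 s of the 64 s allowed. The hand-in reports no verdict.

- **Finding the balance:** Five gentle 5–8 mm trial lifts read about 7.5 N (0.76 kg). They put the balance roughly 28–30 mm from the bar's middle, towards the left (+y) end.
- **Carrying:** The pads could not sit where the hook goes, so I carried the carrier gripped 21 mm beside the balance point, tilted about 1.3°. One trial lift tilted it 2°, so I regripped closer.
- **Hanging:** I brought the bar in over the lip and lowered it in sub-millimetre steps. I eased the grip off in stages, then opened and backed away.
- **Last checks:** The bar is level to about 0.3° and still, moving less than 0.05° over half a second. It sits on the seat between lip and step, clear of the shelf, and the robot touches nothing. The mortar and the tub behind it stood undisturbed in the last view. I did not check the other bystanders again at the end, but the lifted carrier's path went over or past them.
- **Disagreements:**
  - The torque sensor had an offset of about −0.07 N m, which I measured unloaded and subtracted.
  - The top camera placed the bar's middle about 5 mm from the position the arm's pose implied. I relied on the torque readings and the wrist camera instead, and the level hang bears that out.
  - Triangulated heights came out about 5 mm too high, at both bar ends alike.

I viewed 10 pictures.

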